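# Feed a tube rack past the spring gate of a reader's loading lane

### The arm

A 7-joint arm with a two-finger parallel gripper is mounted at the origin on the work surface. World frame = base frame: x ahead of the robot, y to its left, z up, the work surface at z = 0. Lengths are in m, angles in rad, forces in N, time in s.
With the tool pointing down it reaches from about 0.4 to 0.9 m from the base axis. Payload 5.6 kg.
Tool frame: the origin (TCP) lies midway between the tips of the shut fingers; the grasp point (between the pads) lies 19 mm behind it; z points along the fingers, y is the line along which they close (so a half turn about z gives the same grasp; the last joint's range is limited). The gripper opens to 92 mm and grips with 3 to 60 N. Pads are 20 mm wide; open, the fingers measure 128 mm over their backs; the gripper's body (75 mm by 189 mm) begins 69 mm behind the grasp point.
Start: joints at [-0.043, 0.468, -0.012, 1.603, 0.006, 1.071, -0.056], TCP at [0.65, -0, 0.194] pointing down, gripper open.
Joint ranges: [-2.53, 2.53], [-0.31, 2.02], [-1.57, 1.55], [0.28, 2.44], [-1.29, 4.43], [0.15, 1.84], [-2.92, 2.92]. Speed limits (rad/s): [2.57, 2.57, 3.14, 3.14, 3.14, 3.14, 3.14].

### API

Orientations are given as a unit quaternion [w, x, y, z].
In Python, from bench import arm gives the robot as it stands.
- The arm moves only by the tool carry_out, never from a script. Its argument "series" is a list that holds one entry, the list of rows, each a list of 5 numbers: the opening, from 0 (shut) to 1 (fully open), then the shift along the tool's x, y, z in mm, then the turn about the tool's z in degrees. In form: [[[jaw, dx, dy, dz, turn], ...]]. A call has 1 to 10 rows; each row is the pose to reach, as a shift and turn from the pose commanded when the call began, along the tool's axes at that moment; what a row does not reach only later rows make up. A row lasts 1/8 s, in which the tool goes at most 62.5 mm and 10.7 degrees, less where a joint would pass 70% of its speed; a pose out of reach is approached as far as the arm can. A call with a gripper value outside its range is refused whole. The fingers move at their own pace and stop on an object; "newtons" is the grip in N (left out, the last holds). Time passes only in rows, so rows that repeat a pose let the fingers close. It gives the time, the measured TCP pose, the force, the opening and the grip force at its end, in the units of the state.
- arm.get_obs(): the state, without advancing time (a new reading comes with each control period).
- arm.capture(name): name is "scene" or "side" or "wrist"; returns the picture (400x640x3 uint8, blue, green, red); there is no depth.
- arm.calibration(name): a dict with "intrinsics" (3x3 intrinsics, pixels), "cam_to_world" (4x4, takes a point from camera to world coordinates); the wrist camera has in their place "T_tool_cam" (4x4, takes a point from camera to tool coordinates, whose origin is the TCP and whose axes are the flange's). Camera axes: x right, y down, z forward; pixel columns grow to the right and rows downward; lengths in m; the calibration is good to about 2 mm. A picture is of the moment at which its call begins: read the wrist's pose just before it. calibration takes no time and is no camera call.
- arm.hand_in(): hands the job in; it is judged then, once.
The state is a dict: "time": time; "q": joint angles; "qd": joint speeds; "joint_efforts": joint torques, N m; "tcp_pos": TCP position; "tool_rot": TCP orientation; "contact_force": force on the tool from outside, world axes, zero at the start; "ft_torque": the same for the moment, N m; "opening": finger opening in m; "gripper_force": force on a finger pad.
Only numpy, scipy, OpenCV 4.12 (cv2) and the standard library are available. Lean on these libraries where they do the work, as an engineer would, in place of code of your own. Each camera call takes 0.05 s, during which the arm holds its last target. There are 200 camera calls.

### The job

Load the tube rack that stands in the reader's lane: with one fingertip press down the long bar beside the lane so that the hinged gate swings up, and keep it held up while the other finger pushes the rack from behind, past the gate, until it sits fully home against the stop at the reader. Then let the gate drop shut behind the rack and come away. Only push and press: do not pinch, lift or tip the rack, never let the gate and the rack touch, and leave everything else on the bench where it stands.

Things in the scene. Friction and masses are not known exactly. Their poses are not given: they have to be found in the camera images.
- chute: Fixed loading lane: white base, two low aluminium walls, open above and at the rear. Origin on its centre line at bench height, below the gate. x = pushing direction, to the reader; y = across, away from the press bar and the robot; z up. Floor 4 mm above the bench from x = -185 to +116 mm; walls inside at y = -27 and +27, 4 mm thick, tops at z = 22 mm. All mm values below are in this frame.
- stop (a point): Centre of the foot of the lane's end stop (face at x = 116, y = 0, z = 4 mm; 30 mm high, in front of the white reader box, 100 x 150 x 75 mm high). The rack is home when its front face is against it: rack centre at x = 76, rear face at x = 36 mm.
- hinge (a point): Point on the gate's hinge axis, at the gate (x = 0, y = -50, z = 26 mm). The axis runs along the lane (x) with an 8 mm shaft between two black posts, 34 mm high, at x = -180 and +72 mm.
- gate (a joint): Steel gate: 0 rad = shut, grows to 1.1 as it swings up. From 0.75 rad the rack passes under freely and a finger in the lane at y = -5 to +27 mm clears the blade at any height. Pressing the bar down raises it (about 1.3 N at first, 3 N fully down); a spring shuts it when released. The rack cannot push it open.
- bar_mid (a point): Point at x = -50 on the axis of the press bar: round, 12 mm thick, straight along the lane from x = -172 to +64 mm, joined at its two ends to the gate's shaft, 30 mm from the hinge axis. Axis at y = -77, z = 39 mm when shut; y = -79, z = 17 at 0.75 rad; y = -76, z = 10 at 1.0 rad; y = -74, z = 8 at 1.1 rad; its top is 6 mm higher. A fingertip can slide along it while pressing.
- gate_tip (a point): Free end of the gate's blade, mid-height, 48 mm from the hinge axis. The blade is 6 mm thick, centred at x = 0; shut, it reaches from y = -42 to -2 and z = 26 to 39 mm and blocks the rack.
- rack_mid (a point): Centre (half-way up) of the rack to load, standing in the lane short of the gate: white plastic, 80 mm long (its x, the pushing direction), 50 wide, flat end faces 36 high, two rows of five capped tubes, tops at 40 mm. The centre is 20 mm above its underside, 40 mm ahead of its rear face. About 0.15 kg; 2 mm of play to each wall.
- spare_rack: Another rack of the same kind, outside the lane on the bench, beside the lane on its far side. Leave it. Origin under its centre.
- petri_a: Petri dish, 92 mm across, 16 mm high, on the bench beside the press bar. Leave it. Origin under its centre.
- petri_b: Another such petri dish, also on the press bar's side. Leave it. Origin under its centre.
- beaker: Small glass beaker, 48 mm across, 55 mm high, beside the lane on its far side. Leave it. Origin under its centre.
- flask: Glass conical flask, 76 mm across, 116 mm high, on the bench to the robot's left, in a row behind the lane's rear end. Leave it. Origin under its centre.
- reagent: Amber bottle, 48 mm across, 95 mm high, on the bench to the robot's left, in a row behind the lane's rear end. Leave it. Origin under its centre.
- jar: White jar, 56 mm across, 65 mm high, on the bench to the robot's left, in a row behind the lane's rear end. Leave it. Origin under its centre.
Not all that is in view belongs to the job. Leave any blue or red look-alike of the part that bears rack_mid alone.

How it is judged:
By the outcome, as a careful person would: the job done as asked, in the order asked, and still so for the second after the job is handed in, with the robot touching nothing.
It also fails if it takes over 35 s, if anything falls off the work surface, if the arm or the gripper's body presses on something with over 40 N, if the wrist force passes 120 N, or if a joint passes its speed limit or range.

## Working session

There is one attempt and no reset: what is moved stays moved. The work goes in short steps, Python scripts to look and compute and a tool call to move; the robot and the scene stay as the last step left them, time stands still between calls to the robot, and variables do not carry over. Pictures are saved under pics/ and viewed, at most 10 in all, crops included, and the job is handed in when it is done.

Besides the shell and the picture viewer there is one more tool, called after "Emit:" in YAML: its name, and indented under it one key for each argument. carry_out: Moves the arm, as the interface text tells. Its arguments: {"type":"object","properties":{"series":{"type":"array"},"newtons":{"type":"number"}},"required":["series"]}

```bash
mkdir -p pics; python3 - <<'E'
from bench import arm
import cv2,numpy as np
for n in("scene","side","wrist"):
    im=arm.capture(n); cv2.imwrite(f"pics/{n}0.png",im)
    c=arm.calibration(n); print(n,{k:np.round(v,4).tolist() for k,v in c.items()})
o=arm.get_obs(); print(o["time"],o["tcp_pos"],o["tool_rot"],o["opening"])
a=cv2.imread("pics/scene0.png");b=cv2.imread("pics/side0.png")
E
```

```text
scene {'intrinsics': [[500.3853, 0.0, 318.1733], [0.0, 500.3853, 197.6219], [0.0, 0.0, 1.0]], 'cam_to_world': [[0.5971, 0.4981, -0.6287, 1.4234], [0.802, -0.3538, 0.4813, -0.5512], [0.0173, -0.7916, -0.6107, 0.8645], [0.0, 0.0, 0.0, 1.0]]}
side {'intrinsics': [[399.6779, 0.0, 323.2285], [0.0, 399.6779, 198.3651], [0.0, 0.0, 1.0]], 'cam_to_world': [[-0.9586, -0.1575, 0.2373, 0.3169], [-0.2838, 0.4577, -0.8426, 0.9374], [0.0241, -0.8751, -0.4834, 0.5516], [0.0, 0.0, 0.0, 1.0]]}
wrist {'intrinsics': [[309.7236, 0.0, 315.2704], [0.0, 309.7236, 203.5847], [0.0, 0.0, 1.0]], 'T_tool_cam': [[-0.0002, -0.9571, -0.2897, 0.0814], [1.0, -0.0004, 0.0008, 0.0003], [-0.0008, -0.2897, 0.9571, -0.1915], [0.0, 0.0, 0.0, 1.0]]}
0.15 [ 6.49538366e-01 -6.59632816e-05  1.93085633e-01] [-4.24278980e-04  7.07141682e-01  7.07071583e-01 -4.89104562e-04] 0.09157437574835689
```

View pics/scene0.png

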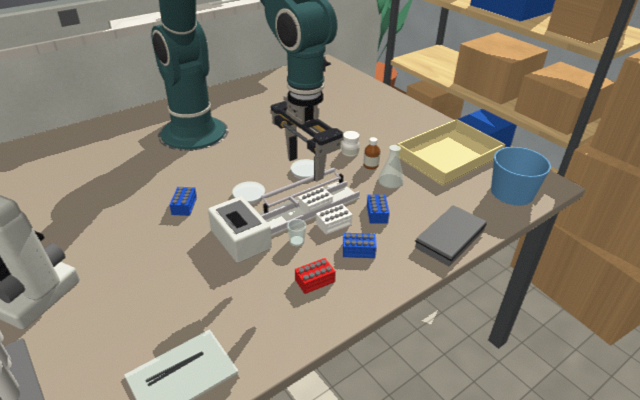

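View pics/side0.png

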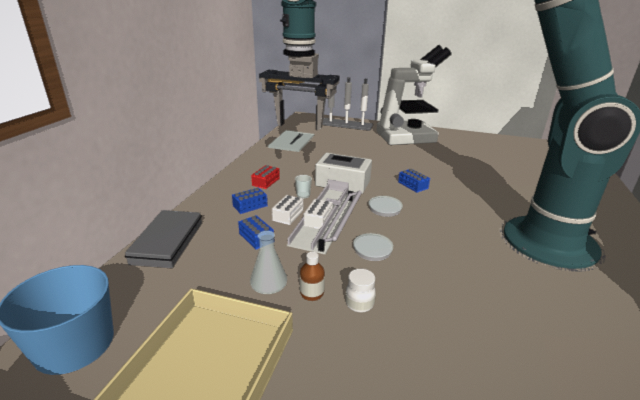

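The rack to load is in the lane at scene (315,198) / side (319,210). It could be confused with:
- the white spare outside the lane: scene (333,217), side (288,208)
- the blue racks: scene (182,200), (377,208), (359,245)
- the red rack: scene (315,275)

I choose the white one between the walls. Next I check it in a close crop.

```bash
python3 - <<'E'
import cv2,numpy as np
a=cv2.imread("pics/scene0.png")[150:270,200:380];b=cv2.imread("pics/side0.png")[145:255,270:410]
a=cv2.resize(a,None,fx=4.4,fy=4.4,interpolation=cv2.INTER_CUBIC)
cv2.imwrite("pics/c1.png",a)
cv2.imwrite("pics/c2.png",cv2.resize(b,None,fx=5,fy=5,interpolation=cv2.INTER_CUBIC))
E
```

```text
(no output)
```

View pics/c1.png

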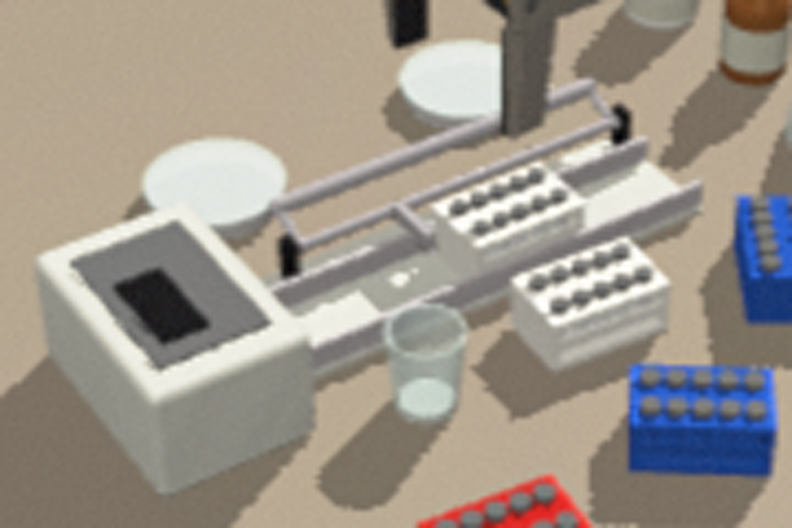

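View pics/wrist0.png

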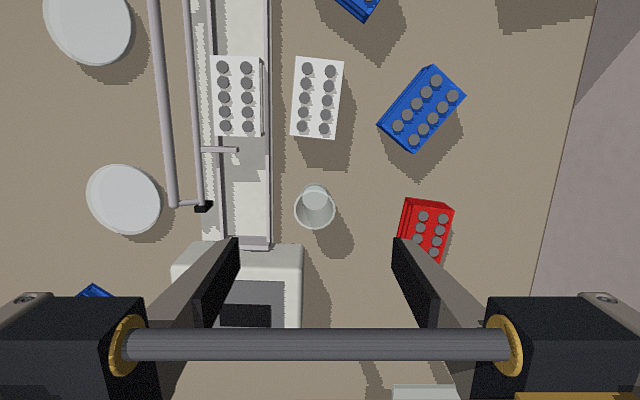

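View pics/c2.png

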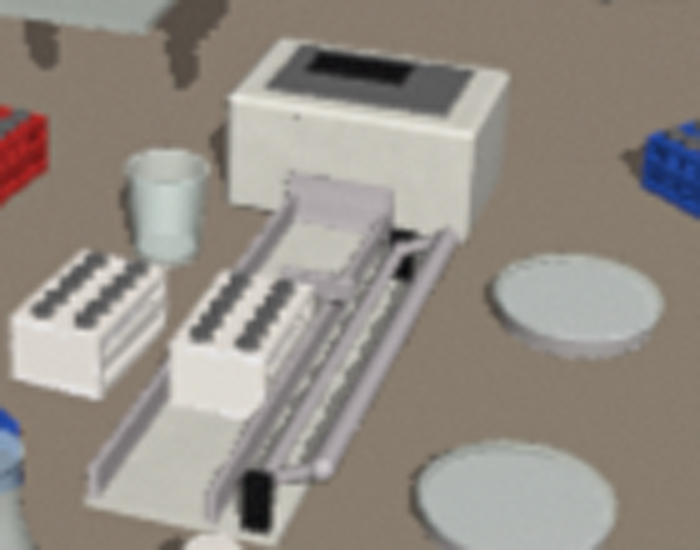

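Wrist view: the rack I want spans (212–262, 57–136) between the lane walls. The spare is at (318,98), the gate tip is at (237,150), and the bar's centre runs from about (155,10) to (173,203). Now I turn these into world points.

```bash
cat > h.py <<'E'
import numpy as np,cv2
from scipy.spatial.transform import Rotation as R
from bench import arm
def T_tool(o):
    T=np.eye(4);q=o["tool_rot"];T[:3,:3]=R.from_quat([q[1],q[2],q[3],q[0]]).as_matrix();T[:3,3]=o["tcp_pos"];return T
def cast(n,uv,z,o=None):
    c=arm.calibration(n);T=c["cam_to_world"] if n!="wrist" else T_tool(o or arm.get_obs())@c["T_tool_cam"]
    d=T[:3,:3]@np.linalg.inv(c["intrinsics"])@[uv[0],uv[1],1]
    return T[:3,3]+d*(z-T[2,3])/d[2]
E
python3 - <<'E'
from h import *
np.set_printoptions(precision=4,suppress=True)
P={'bar_hi':(155,10,.039),'bar_lo':(173,203,.039),'shaft_hi':(187,20,.026),'shaft_lo':(197,190,.026),'post':(203,207,.034),'gate_tip':(238,150,.039),
'rackrearL':(211,56,.040),'rackrearR':(258,58,.040),'rackfrontL':(217,136,.040),'rackfrontR':(262,136,.040),'stopfoot':(247,247,.034),'farwall_hi':(269,20,.022),'farwall_lo':(271,230,.022)}
for k,v in P.items(): print(k,cast("wrist",v[:2],v[2])[:2])
S={'bar_lo':(200+275/4.4,150+205/4.4,.039),'bar_hi':(200+588/4.4,150+88/4.4,.039),'gate_tip':(200+428/4.4,150+240/4.4,.033),'rackrearR':(200+585/4.4,150+203/4.4,.040),'rackfrontR':(200+468/4.4,150+245/4.4,.040),'rackfrontL':(200+435/4.4,150+205/4.4,.04)}
for k,v in S.items(): print('scene',k,cast("scene",v[:2],v[2])[:2])
S={'bar_lo':(270+448/5,145+235/5,.039),'bar_hi':(270+325/5,145+467/5,.039),'rackrearL':(270+265/5,145+358/5,.040),'rackrearR':(270+172/5,145+347/5,.040)}
for k,v in S.items(): print('side',k,cast("side",v[:2],v[2])[:2])
# bar and wall columns in wrist picture
g=cv2.imread("pics/wrist0.png",0).astype(int)
for r in (20,100,190): print(r,g[r,145:285].tolist())
E
```

```text
bar_hi [0.4929 0.1751]
bar_lo [ 0.4842 -0.0225]
shaft_hi [0.5184 0.1696]
shaft_lo [ 0.5088 -0.0102]
post [ 0.5167 -0.029 ]
gate_tip [0.5644 0.0388]
rackrearL [0.5441 0.1337]
rackrearR [0.5917 0.1318]
rackfrontL [0.5428 0.0541]
rackfrontR [0.5919 0.054 ]
stopfoot [ 0.5656 -0.0808]
farwall_hi [0.602  0.1705]
farwall_lo [ 0.5944 -0.0631]
scene bar_lo [ 0.4828 -0.0205]
scene bar_hi [0.494  0.2148]
scene gate_tip [0.5593 0.0405]
scene rackrearR [0.5925 0.1352]
scene rackfrontR [0.5845 0.0523]
scene rackfrontL [0.5407 0.0588]
side bar_lo [ 0.4843 -0.0232]
side bar_hi [0.4906 0.2138]
side rackrearL [0.5424 0.1343]
side rackrearR [0.5888 0.1391]
20 [140, 138, 132, 139, 171, 167, 165, 157, 160, 147, 134, 127, 103, 91, 75, 61, 80, 146, 140, 138, 138, 139, 141, 140, 137, 139, 139, 137, 139, 138, 140, 138, 135, 139, 140, 141, 135, 137, 148, 167, 165, 159, 146, 128, 98, 65, 87, 158, 150, 147, 144, 147, 148, 148, 149, 148, 152, 145, 146, 144, 142, 148, 167, 180, 185, 179, 113, 50, 61, 56, 68, 120, 158, 152, 146, 147, 151, 148, 147, 162, 204, 199, 195, 191, 194, 195, 192, 191, 190, 191, 191, 191, 1
[... 913 characters left out ...]
, 146, 143]
190 [186, 186, 186, 187, 188, 187, 187, 188, 189, 191, 192, 176, 105, 75, 84, 85, 83, 110, 103, 116, 148, 145, 173, 175, 170, 164, 156, 147, 136, 118, 99, 76, 66, 102, 151, 145, 143, 141, 141, 144, 141, 142, 141, 142, 140, 144, 140, 145, 141, 143, 142, 144, 167, 174, 167, 151, 127, 102, 77, 120, 158, 149, 165, 205, 197, 196, 198, 192, 141, 147, 150, 147, 155, 189, 190, 186, 86, 56, 66, 74, 129, 159, 151, 151, 150, 153, 155, 152, 165, 208, 202, 199, 199, 197, 196, 199, 196, 195, 199, 197, 195, 196, 193, 195, 195, 192, 194, 195, 194, 196, 196, 194, 195, 194, 194, 193, 194, 196, 193, 197, 193, 178, 188, 181, 76, 66, 129, 155, 84, 103, 107, 99, 102, 102, 101, 118, 147, 144, 143, 141]
```

Emit:
carry_out:
  series:
    - [[0.74,40,-30,0,2],[0.74,80,-60,0,2],[0.74,120,-90,20,2],[0.74,153,-115,50,2],[0.74,153,-115,80,2],[0.74,153,-115,80,2],[0.74,153,-115,80,2]]

```text
time: 1.02
tcp_pos: [0.536, 0.1525, 0.1146]
tool_rot: [0.0, 0.72, 0.694, 0.0]
contact_force: [0.3, 0.5, 1.3]
opening: 0.0683
gripper_force: 0.0
```

```bash
python3 - <<'E'
from h import *
o=arm.get_obs();T=T_tool(o);print(o["time"],o["tcp_pos"],T[:3,1],o["opening"],o["contact_force"])
for n in("wrist","side","scene"): cv2.imwrite(f"pics/{n}1.png",arm.capture(n))
a=cv2.imread("pics/wrist1.png");b=cv2.imread("pics/side1.png")[60:270,220:420]
cv2.imwrite("pics/m1.png",np.vstack([cv2.resize(a,(480,300)),cv2.resize(b[:, :],(480,300))]))
E
```

```text
1.025 [0.53597448 0.15253403 0.11461993] [ 0.9993467  -0.0361223   0.00116422] 0.06828992414165606 [0.32531082 0.45513717 1.2716399 ]
```

View pics/wrist1.png

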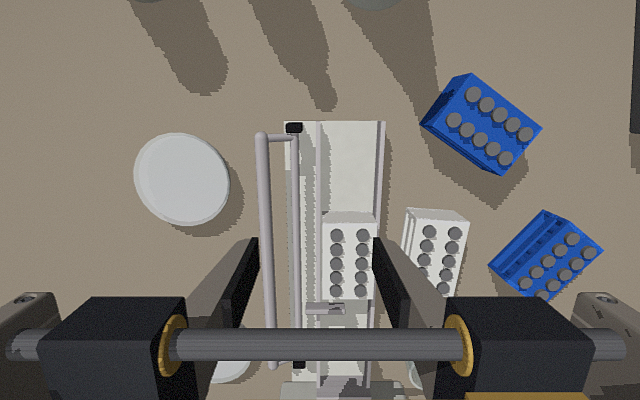

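The wrist view shows the bar from (262,138) to (272,365) and the rack's rear top edge at about row 222. The far wall is at column 380, its end near row 122. I check these in the tool frame.

```bash
python3 - <<'E'
from h import *
np.set_printoptions(precision=1,suppress=True)
o=arm.get_obs();T=np.linalg.inv(T_tool(o))
P={'bar140':(262,145,.039),'bar270':(267.5,270,.039),'rackrearL':(323,222,.040),'rackrearR':(376,223,.040),'rackrear_hi':(323,213,.040),'wall_hi':(381,130,.022),'wall_lo':(373,360,.022),'gate_tip':(345,308,.039),'laneend':(350,122,.004)}
for k,v in P.items():
    p=cast("wrist",v[:2],v[2],o); print(k,p*1000,'tool xy',(T@np.r_[p,1])[:2]*1000)
g=cv2.imread("pics/wrist1.png",0).astype(int)
print(g[200:232,348].tolist()); print(g[200,250:285].tolist(), g[200,370:390].tolist())
E
```

```text
bar140 [493.4 207.   39. ] tool xy [ 52.7 -44.8]
bar270 [488.5  88.   39. ] tool xy [-66.4 -45.5]
rackrearL [543.4 135.5  40. ] tool xy [-16.8   7.7]
rackrearR [591.9 132.7  40. ] tool xy [-17.9  56.3]
rackrear_hi [543.7 144.2  40. ] tool xy [-8.2  7.6]
wall_hi [598.2 214.6  22. ] tool xy [64.1 59.5]
wall_lo [595.5 -39.5  22. ] tool xy [-189.9   66. ]
gate_tip [562.8  42.5  39. ] tool xy [-109.2   30.4]
laneend [572.4 221.8   4. ] tool xy [70.4 33.5]
[191, 193, 196, 190, 194, 193, 194, 192, 195, 192, 199, 168, 168, 168, 171, 171, 171, 169, 170, 170, 168, 168, 188, 198, 205, 205, 206, 207, 205, 204, 203, 204]
[143, 144, 141, 142, 134, 143, 139, 141, 164, 169, 172, 173, 171, 160, 154, 149, 142, 134, 118, 91, 78, 114, 150, 141, 142, 140, 144, 144, 141, 141, 143, 139, 143, 140, 145] [192, 196, 192, 120, 97, 103, 125, 184, 177, 177, 175, 111, 98, 103, 102, 98, 103, 109, 149, 142]
```

Emit:
carry_out:
  series:
    - [[0.74,0,-1.5,30,0],[0.74,0,-1.5,60,0],[0.74,0,-1.5,68,0],[0.74,0,-1.5,76,0],[0.74,0,-1.5,83,0],[0.74,0,-1.5,90,0],[0.74,0,-1.5,97,0],[0.74,0,-1.5,98,0],[0.74,0,-1.5,98,0]]

```text
time: 2.3
tcp_pos: [0.5337, 0.1531, 0.0159]
tool_rot: [0.0, 0.719, 0.695, 0.0]
contact_force: [0.4, 0.1, 1.7]
opening: 0.068
gripper_force: 0.5
```

```bash
python3 - <<'E'
from h import *
o=arm.get_obs();print(o["time"],o["tcp_pos"],o["opening"],o["contact_force"])
S=arm.capture("scene")[140:260,200:380];D=arm.capture("side")[145:265,250:430]
cv2.imwrite("pics/m2.png",np.hstack([cv2.resize(x,(400,267),interpolation=cv2.INTER_CUBIC) for x in(S,D)]))
E
```

```text
2.3 [0.53371643 0.15313792 0.0158937 ] 0.06801398671288117 [0.40490399 0.07691378 1.74246406]
```

View pics/m2.png

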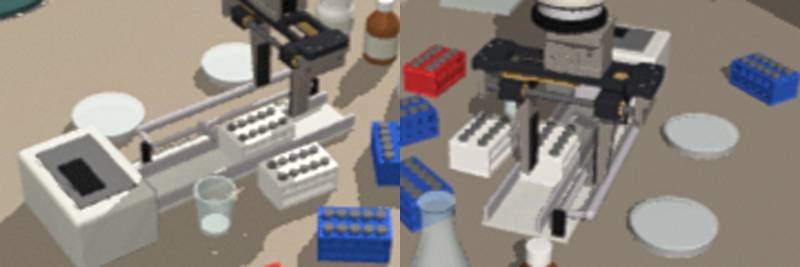

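```bash
python3 - <<'E'
from h import *
S=arm.capture("scene")[160:240,250:350];D=arm.capture("side")[165:255,300:380];
cv2.imwrite("pics/m3.png",np.hstack([cv2.resize(x,(400,int(400*x.shape[0]/x.shape[1])),interpolation=cv2.INTER_CUBIC)[:320] for x in(S,D)]))
E
```

```text
(no output)
```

View pics/m3.png

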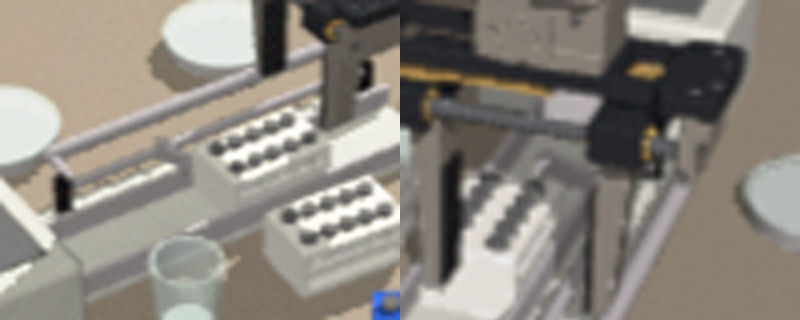

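```bash
python3 - <<'E'
from h import *
np.set_printoptions(precision=1,suppress=True)
o=arm.get_obs();T=T_tool(o)
def proj(n,p):
    c=arm.calibration(n);q=np.linalg.inv(c["cam_to_world"])@np.r_[p,1];u=c["intrinsics"]@q[:3];return u[:2]/u[2]
O=np.array([.5645,.040,0]);A=np.array([[-.0366,.9993,0],[-.9993,-.0366,0],[0,0,1]])
f=lambda n,p:(proj(n,p)-([250,160] if n=="scene" else [300,165]))*(4 if n=="scene" else 5)
for n in("scene","side"):
    for y in(-34,-43,-52,34,43,52):
        print(n,'tip',y,f(n,(T@[0,y/1e3,0,1])[:3]),f(n,(T@[.01,y/1e3,0,1])[:3]))
    for nm,y,z in(('shut',-77,39),('.75',-79,17),('1.0',-76,10)):
        print(n,'bar',nm,[f(n,O+A@np.array([x,y,z])/1e3) for x in(64,-50,-110,-172)])
    for nm,y,z in(('tip shut',-2,33),('tip .75',-15,62),('tip 1.0',-27,70)): print(n,nm,f(n,O+A@np.array([0,y,z])/1e3))
E
```

```text
scene tip -34 [272.1  97.6] [283.5  93.1]
scene tip -43 [265.   91.5] [276.4  87. ]
scene tip -52 [258.   85.4] [269.3  80.9]
scene tip 34 [327.6 145.7] [339.2 140.9]
scene tip 43 [335.2 152.3] [346.8 147.4]
scene tip 52 [342.9 158.9] [354.5 154.1]
scene bar shut [array([ 51. , 148.5]), array([193.3,  93.9]), array([264.1,  66.8]), array([334.3,  39.9])]
scene bar .75 [array([ 51.2, 172.5]), array([192. , 117.7]), array([262. ,  90.4]), array([331.7,  63.3])]
scene bar 1.0 [array([ 53.9, 182.9]), array([194.4, 127.7]), array([264.3, 100.3]), array([333.7,  73.1])]
scene tip shut [191.2 180.8]
scene tip .75 [180.3 136.3]
scene tip 1.0 [170.4 117.6]
side tip -34 [186.8 336. ] [180.8 346.9]
side tip -43 [204.8 339.7] [198.9 350.7]
side tip -52 [222.8 343.4] [217.  354.4]
side tip 34 [ 54.1 308.7] [ 47.  319.2]
side tip 43 [ 36.9 305.2] [ 29.7 315.7]
side tip 52 [ 19.8 301.7] [ 12.5 312.1]
side bar shut [array([295.5, 136.4]), array([240. , 236.4]), array([206.3, 297. ]), array([167.5, 366.8])]
side bar .75 [array([296.3, 172.2]), array([241.4, 274.5]), array([208.2, 336.4]), array([170. , 407.6])]
side bar 1.0 [array([290.2, 182.2]), array([235., 285.]), array([201.6, 347.3]), array([163.1, 418.8])]
side tip shut [128.8 175.1]
side tip .75 [153.8 131.2]
side tip 1.0 [176.3 121.5]
```

```bash
python3 - <<'E'
from h import *
o=arm.get_obs();print(o["ft_torque"],o["contact_force"])
I=cv2.INTER_CUBIC
S=arm.capture("scene")[170:220,255:345];S0=cv2.imread("pics/scene0.png")[170:220,255:345]
D=arm.capture("side")[175:250,310:370];D0=cv2.imread("pics/side0.png")[175:250,310:370]
L=np.vstack([cv2.resize(x,(450,250),interpolation=I) for x in(S0,S)]);
r=np.hstack([cv2.resize(x,(175,219),interpolation=I) for x in(D0,D)])
r=np.vstack([cv2.resize(x,(320,250),interpolation=I) for x in (D0[10:57],D[10:57])])
cv2.imwrite("pics/m4.png",np.hstack([L,r]))
E
```

```text
[ 0.09026449 -0.02425708  0.02907886] [0.57218218 0.33561185 0.84520087]
```

View pics/m4.png

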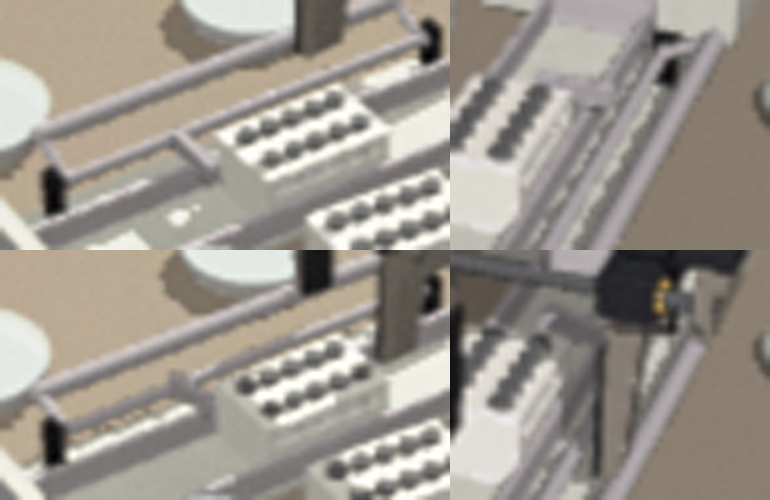

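The bar has only dropped about 6 mm, so the fingertip isn't squarely on top of it. I check the fingertip's shape and where it meets the bar from the wrist camera.

```bash
python3 - <<'E'
from h import *
I=cv2.INTER_CUBIC
W=arm.capture("wrist");cv2.imwrite("pics/wrist2.png",W);W1=cv2.imread("pics/wrist1.png")
a=cv2.resize(W1[215:315,170:300],(390,300),interpolation=I);b=cv2.resize(W[215:315,170:300],(390,300),interpolation=I)
D=arm.capture("side");cv2.imwrite("pics/side2.png",D)
c=cv2.resize(D[195:255,310:388],(390,300),interpolation=I)
S=arm.capture("scene");cv2.imwrite("pics/scene2.png",S)
d=cv2.resize(S[165:211,285:345],(390,300),interpolation=I)
cv2.imwrite("pics/m5.png",np.vstack([np.hstack([a,b]),np.hstack([c,d])]))
E
```

```text
(no output)
```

View pics/m5.png

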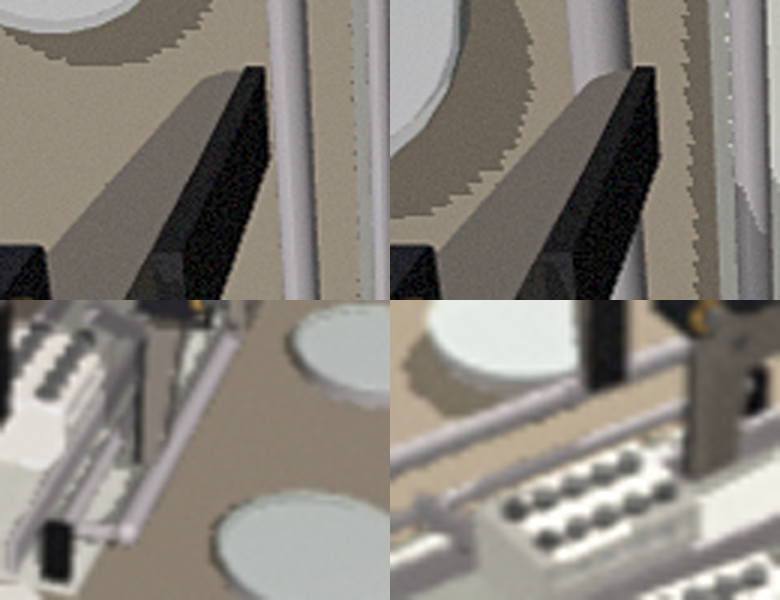

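The pads' apparent spacing in the wrist view (114 px for 68 mm) puts the real tips about 19 mm above the TCP at this opening. That fits the bar's small drop. I press about 18 mm further.

Emit:
carry_out:
  series:
    - [[0.74,0,-2,4,0],[0.74,0,-2,8,0],[0.74,0,-2,12,0],[0.74,0,-2,16,0],[0.74,0,-2,18,0],[0.74,0,-2,18,0]]

```text
time: 3.5
tcp_pos: [0.5318, 0.1531, -0.0022]
tool_rot: [0.0, 0.719, 0.695, 0.0]
contact_force: [2.5, 0.6, 2.2]
opening: 0.0681
gripper_force: 1.4
```

```bash
python3 - <<'E'
from h import *
o=arm.get_obs();print(o["time"],o["tcp_pos"],o["opening"],o["contact_force"],o["ft_torque"])
S=arm.capture("scene");D=arm.capture("side");cv2.imwrite("pics/scene3.png",S);cv2.imwrite("pics/side3.png",D);cv2.imwrite("pics/wrist3.png",arm.capture("wrist"))
S0=cv2.imread("pics/scene0.png")
for nm,a in(("shut",S0),("now",S)):
    print(nm,'bar col270',a[180:215,270].mean(1).astype(int).tolist()); print('  gate col292',a[180:210,292].mean(1).astype(int).tolist()); print('  gate col296',a[180:210,296].mean(1).astype(int).tolist())
E
```

```text
3.5 [ 0.53184139  0.15306141 -0.00219733] 0.06812687793904144 [2.47992813 0.58338676 2.18566923] [ 0.02703181 -0.47706847 -0.06246273]
shut bar col270 [166, 166, 165, 164, 167, 166, 166, 167, 165, 166, 166, 173, 192, 173, 136, 115, 128, 159, 166, 166, 167, 165, 165, 178, 178, 135, 121, 156, 166, 166, 167, 196, 178, 129, 116]
  gate col292 [108, 114, 146, 187, 188, 155, 123, 116, 159, 168, 166, 166, 167, 167, 174, 187, 161, 185, 192, 155, 119, 113, 136, 135, 121, 117, 116, 112, 126, 160]
  gate col296 [110, 133, 189, 173, 134, 115, 137, 162, 166, 164, 168, 168, 169, 186, 165, 126, 137, 163, 163, 165, 186, 192, 187, 138, 116, 110, 103, 134, 163, 167]
now bar col270 [169, 167, 168, 167, 169, 169, 170, 167, 170, 168, 168, 167, 170, 169, 168, 168, 169, 168, 168, 176, 201, 181, 137, 136, 145, 128, 117, 116, 183, 235, 194, 199, 182, 133, 119]
  gate col292 [110, 117, 148, 167, 168, 169, 167, 146, 144, 137, 133, 126, 112, 97, 107, 135, 133, 112, 113, 146, 192, 177, 175, 140, 121, 120, 117, 117, 129, 160]
  gate col296 [113, 110, 113, 145, 165, 169, 171, 169, 168, 182, 199, 174, 130, 129, 135, 120, 104, 119, 204, 236, 230, 166, 125, 117, 119, 118, 119, 149, 166, 170]
```

```bash
python3 - <<'E'
from h import *
a=cv2.imread("pics/wrist3.png",0).astype(int)
for r in (215,225,232,236,240,245): print(r,a[r,205:275].tolist())
E
```

```text
215 [136, 138, 136, 134, 136, 132, 135, 135, 135, 138, 133, 139, 135, 135, 134, 135, 138, 136, 136, 134, 137, 134, 136, 136, 137, 137, 135, 137, 140, 140, 138, 133, 131, 153, 162, 163, 167, 167, 169, 166, 161, 157, 150, 147, 142, 141, 131, 121, 103, 95, 76, 64, 64, 106, 98, 101, 97, 100, 97, 102, 100, 101, 98, 100, 98, 100, 98, 92, 106, 138]
225 [101, 105, 141, 141, 137, 139, 132, 138, 140, 134, 138, 138, 137, 138, 137, 133, 140, 137, 135, 138, 136, 138, 134, 136, 137, 138, 137, 136, 134, 137, 133, 137, 136, 136, 152, 159, 164, 165, 170, 176, 166, 160, 157, 151, 147, 139, 137, 127, 112, 100, 87, 68, 68, 85, 102, 102, 98, 98, 95, 100, 101, 96, 99, 100, 100, 99, 100, 95, 106, 140]
232 [98, 102, 92, 95, 105, 141, 137, 134, 138, 136, 138, 135, 133, 136, 136, 137, 136, 133, 138, 133, 137, 139, 134, 139, 140, 136, 137, 135, 136, 137, 134, 137, 133, 135, 150, 159, 161, 168, 168, 170, 171, 161, 159, 156, 151, 142, 138, 127, 116, 110, 91, 78, 65, 69, 103, 101, 96, 102, 96, 97, 106, 96, 99, 101, 95, 96, 96, 99, 108, 140]
236 [102, 100, 95, 100, 93, 97, 107, 139, 136, 134, 138, 133, 136, 134, 1
[... 215 characters left out ...]
01, 98, 99, 103, 101, 100, 99, 100, 102, 99, 99, 103]
240 [100, 92, 98, 100, 112, 143, 141, 137, 136, 136, 133, 134, 136, 138, 136, 135, 138, 135, 138, 136, 134, 138, 137, 135, 134, 133, 136, 135, 137, 139, 139, 140, 139, 135, 116, 113, 100, 95, 100, 95, 99, 96, 97, 103, 96, 35, 23, 25, 25, 19, 28, 29, 0, 31, 90, 102, 107, 101, 96, 98, 99, 103, 97, 95, 98, 101, 98, 99, 97, 99]
245 [100, 101, 104, 104, 99, 92, 94, 106, 142, 134, 134, 138, 135, 141, 138, 133, 136, 137, 141, 138, 138, 136, 135, 138, 136, 138, 140, 134, 119, 95, 100, 97, 104, 98, 99, 98, 100, 101, 103, 99, 99, 103, 76, 24, 23, 25, 33, 31, 34, 15, 0, 7, 1, 24, 78, 101, 98, 96, 101, 100, 96, 105, 98, 100, 98, 101, 96, 94, 92, 109]
```

Wrist row 236: the bar covers columns 239–258, right under the fingertip, and the gate is at about 0.95 rad. I start the push.

Emit:
carry_out:
  series:
    - [[0.74,-4,0,0,0],[0.74,-8,0,0,0],[0.74,-13,0,0,0],[0.74,-20,0,0,0],[0.74,-28,0,0,0],[0.74,-36,0,0,0],[0.74,-44,0,0,0],[0.74,-51,0,0,0],[0.74,-56,0,0,0],[0.74,-60,0,0,0]]

```text
time: 4.9
tcp_pos: [0.5294, 0.0929, -0.0022]
tool_rot: [0.0, 0.719, 0.695, 0.0]
contact_force: [0.2, 3.3, 1.2]
opening: 0.0682
gripper_force: 1.5
```

```bash
cat > chk.py <<'E'
from h import *
import sys
o=arm.get_obs();print(o["time"],o["tcp_pos"],o["contact_force"])
a=arm.capture("wrist");cv2.imwrite(f"pics/wrist{sys.argv[1]}.png",a);a=a.mean(2).astype(int)
S=arm.capture("scene");cv2.imwrite(f"pics/scene{sys.argv[1]}.png",S)
print(a[236,230:268].tolist()); print('bar270',S[185:212,270].mean(1).astype(int).tolist())
E
python3 chk.py 4
```

```text
4.9 [ 0.52943533  0.0928671  -0.00220128] [0.17444244 3.32445623 1.18431956]
[127, 128, 127, 127, 129, 125, 127, 128, 126, 124, 147, 152, 155, 161, 166, 166, 164, 156, 150, 147, 142, 145, 141, 129, 119, 107, 90, 77, 66, 75, 97, 93, 94, 91, 89, 91, 85, 88]
bar270 [168, 169, 169, 169, 168, 169, 169, 169, 169, 168, 170, 169, 168, 167, 176, 199, 180, 140, 128, 137, 129, 116, 115, 140, 165, 170, 161]
```

Emit:
carry_out:
  series:
    - [[0.74,-5,0,0,0],[0.74,-12,0,0,0],[0.74,-20,0,0,0],[0.74,-28,0,0,0],[0.74,-36,0,0,0],[0.74,-44,0,0,0],[0.74,-52,0,0,0],[0.74,-59,0,0,0],[0.74,-64,0,0,0],[0.74,-67,0,0,0]]

```text
time: 6.25
tcp_pos: [0.5271, 0.0259, -0.0022]
tool_rot: [0.0, 0.719, 0.695, 0.0]
contact_force: [-0.6, 3.7, 2.8]
opening: 0.0684
gripper_force: 1.9
```

```bash
python3 chk.py 5
```

```text
6.25 [ 0.5271026   0.02592649 -0.00218419] [-0.64382768  3.73038181  2.75771067]
[127, 132, 127, 128, 131, 130, 127, 131, 126, 125, 146, 153, 160, 162, 167, 167, 163, 157, 153, 146, 145, 146, 146, 138, 128, 118, 93, 77, 63, 69, 98, 96, 93, 92, 89, 97, 97, 89]
bar270 [170, 168, 169, 167, 168, 169, 170, 167, 171, 167, 168, 168, 171, 167, 176, 185, 149, 128, 129, 137, 126, 115, 127, 217, 159, 107, 78]
```

Not home yet (force still 3.7 N). I creep on to the stop in small steps.

Emit:
carry_out:
  series:
    - [[0.74,-2,0,0,0],[0.74,-4,0,0,0],[0.74,-6,0,0,0],[0.74,-8,0,0,0],[0.74,-9,0,0,0],[0.74,-9,0,0,0]]

```text
time: 7.1
tcp_pos: [0.5267, 0.0169, -0.0022]
tool_rot: [0.0, 0.719, 0.695, -0.0]
contact_force: [-0.5, 3.1, 2.6]
opening: 0.0678
gripper_force: 1.7
```

```bash
python3 chk.py 6
```

```text
7.1 [ 0.52673271  0.01689898 -0.00221322] [-0.52193307  3.14736997  2.5535298 ]
[128, 129, 126, 127, 128, 129, 130, 131, 126, 119, 144, 153, 159, 160, 163, 170, 168, 158, 157, 149, 150, 145, 141, 139, 128, 115, 92, 71, 69, 77, 97, 95, 92, 92, 91, 94, 96, 94]
bar270 [154, 157, 157, 157, 162, 168, 171, 170, 170, 170, 171, 169, 168, 169, 161, 146, 138, 129, 138, 149, 132, 115, 136, 216, 218, 188, 120]
```

Emit:
carry_out:
  series:
    - [[0.74,-1,0,0,0],[0.74,-2,0,0,0],[0.74,-3,0,0,0],[0.74,-3,0,0,0]]

```text
time: 7.7
tcp_pos: [0.5267, 0.0147, -0.0022]
tool_rot: [-0.0, 0.719, 0.695, 0.0]
contact_force: [-0.1, 4.9, 1.9]
opening: 0.0678
gripper_force: 2.8
```

Emit:
carry_out:
  series:
    - [[0.74,-1,0,0,0],[0.74,-2,0,0,0],[0.74,-2,0,0,0]]

```text
time: 8.07
tcp_pos: [0.5272, 0.0144, -0.0021]
tool_rot: [-0.0, 0.718, 0.696, 0.001]
contact_force: [0.8, 8.3, 1.1]
opening: 0.0679
gripper_force: 4.9
```

```bash
python3 chk.py 7; python3 - <<'E'
from h import *
def proj(n,p):
    c=arm.calibration(n);q=np.linalg.inv(c["cam_to_world"])@np.r_[p,1];u=c["intrinsics"]@q[:3];return u[:2]/u[2]
a=cv2.imread("pics/wrist7.png",0).astype(int)
print(a[240:330:1,345].tolist())
E
```

```text
8.075 [ 0.52721253  0.01436448 -0.00208632] [0.81264131 8.30811465 1.11196328]
[127, 129, 126, 129, 128, 127, 127, 128, 131, 146, 150, 157, 160, 164, 167, 165, 161, 153, 150, 147, 143, 137, 137, 127, 117, 94, 78, 68, 64, 97, 97, 90, 94, 91, 94, 93, 90, 95]
bar270 [119, 119, 115, 132, 148, 150, 153, 158, 158, 159, 163, 168, 171, 172, 172, 149, 138, 128, 154, 179, 139, 114, 123, 198, 156, 131, 102]
[122, 113, 109, 108, 116, 105, 110, 108, 104, 105, 92, 196, 195, 148, 144, 186, 192, 176, 177, 171, 158, 161, 172, 95, 83, 82, 87, 88, 88, 85, 91, 91, 90, 88, 93, 88, 87, 89, 93, 90, 86, 91, 91, 86, 76, 174, 167, 197, 194, 193, 192, 193, 194, 191, 195, 196, 192, 194, 194, 194, 193, 193, 194, 194, 193, 193, 193, 194, 194, 192, 194, 193, 194, 193, 192, 193, 192, 194, 194, 194, 193, 193, 194, 192, 195, 194, 198, 216, 72, 42]
```

The push has stalled at 8.3 N with the TCP about 26 mm past the gate, which matches the home geometry. I back off about 5 mm with the bar still down, then lift.

Emit:
carry_out:
  series:
    - [[0.74,3,0,0,0],[0.74,6,0,0,0],[0.74,8,0,0,0],[0.74,8,0,0,0],[0.74,8,0,-4,0],[0.74,8,0,-9,0],[0.74,8,0,-15,0],[0.74,8,0,-21,0],[0.74,8,0,-28,0],[0.74,8,0,-40,0]]

```text
time: 9.43
tcp_pos: [0.5263, 0.0203, 0.0381]
tool_rot: [-0.0, 0.719, 0.695, -0.0]
contact_force: [-0.5, -0.1, -0.1]
opening: 0.0679
gripper_force: 0.0
```

Emit:
carry_out:
  series:
    - [[0.74,0,0,-30,0],[0.74,0,0,-60,0],[0.74,0,0,-100,0],[0.74,0,0,-140,0],[0.74,0,0,-160,0],[0.74,0,0,-160,0],[0.74,0,0,-160,0]]

```text
time: 10.3
tcp_pos: [0.526, 0.0201, 0.197]
tool_rot: [-0.0, 0.719, 0.695, -0.001]
contact_force: [-0.2, 0.2, -0.5]
opening: 0.0681
gripper_force: 0.0
```

```bash
python3 - <<'E'
from h import *
np.set_printoptions(precision=4,suppress=True)
o=arm.get_obs();print(o["time"],o["tcp_pos"],o["contact_force"])
S=arm.capture("scene");W=arm.capture("wrist");D=arm.capture("side");cv2.imwrite("pics/scene8.png",S);cv2.imwrite("pics/wrist8.png",W);cv2.imwrite("pics/side8.png",D)
print('bar270',S[185:212,270].mean(1).astype(int).tolist())
O=np.array([.5645,.040,0]);A=np.array([[-.0366,.9993,0],[-.9993,-.0366,0],[0,0,1]])
def proj(n,p):
    c=arm.calibration(n);T=c["cam_to_world"] if n!="wrist" else T_tool(o)@c["T_tool_cam"];q=np.linalg.inv(T)@np.r_[p,1];u=c["intrinsics"]@q[:3];return u[:2]/u[2]
# top profile of rack along lane centre line (y=0,z=40), gap between the tube rows
for n,im in(("wrist",W),("scene",S),("side",D)):
    print(n,[(x,*(im[tuple(np.round(proj(n,O+A@np.array([x,0,40])/1e3)).astype(int)[::-1])]).tolist()) for x in range(24,126,3)])
for nm,y,z in(('gate shut',-15,39),('gate tip',-4,39)): print(nm,proj("scene",O+A@np.array([0,y,z])/1e3))
print('gate292',S[180:210,292].mean(1).astype(int).tolist())
# change of bystanders
d=cv2.absdiff(S,cv2.imread("pics/scene0.png")).max(2)>40
n,l,s,c=cv2.connectedComponentsWithStats(d.astype(np.uint8))
print([r.tolist() for r in s[1:] if r[4]>12])
E
```

```text
10.3 [0.526  0.0201 0.197 ] [-0.2192  0.2204 -0.5143]
bar270 [165, 165, 166, 166, 165, 164, 174, 192, 174, 134, 115, 128, 161, 165, 166, 164, 165, 167, 178, 178, 134, 120, 165, 214, 157, 127, 97]
wrist [(24, 141, 146, 149), (27, 142, 146, 148), (30, 167, 172, 174), (33, 160, 165, 170), (36, 161, 166, 168), (39, 209, 208, 208), (42, 201, 204, 204), (45, 202, 207, 205), (48, 200, 204, 203), (51, 204, 206, 205), (54, 202, 205, 204), (57, 201, 204, 204), (60, 200, 204, 203), (63, 200, 204, 203), (66, 206, 209, 208), (69, 204, 208, 207), (72, 204, 207, 207), (75, 200, 204, 204), (78, 202, 204, 205), (81, 206, 209, 209), (84, 203, 208, 207), (87, 203, 208, 207), (90, 201, 206, 206), (93, 201, 205, 205), (96, 200, 204, 204), (99, 200, 206, 204), (102, 201, 204, 205), (105, 202, 205, 206), (108, 205, 209, 208), (111, 209, 215, 212), (114, 206, 209, 209), (117, 201, 197, 200), (120, 131, 129, 134), (123, 72, 76, 74)]
scene [(24, 112, 114, 118), (27, 113, 113, 118), (30, 113, 112, 117), (33, 132, 135, 138), (36, 206, 210, 214), (39, 212, 223, 225), (42, 208, 219, 223), (45, 234, 242, 244), (48
[... 1311 characters left out ...]
te tip [297.3858 203.0541]
gate292 [107, 114, 147, 185, 188, 155, 123, 116, 156, 168, 168, 164, 164, 164, 174, 184, 163, 182, 190, 154, 117, 113, 135, 135, 120, 115, 114, 115, 127, 158]
[[154, 0, 8, 20, 83], [159, 0, 38, 34, 297], [243, 0, 101, 182, 7787], [288, 1, 19, 14, 124], [289, 99, 10, 6, 38], [272, 104, 13, 8, 45], [293, 188, 40, 30, 503], [259, 203, 32, 17, 224], [21, 211, 12, 20, 66], [59, 210, 43, 42, 258], [36, 218, 17, 14, 87], [269, 218, 21, 11, 104], [224, 224, 6, 7, 27], [272, 235, 10, 5, 15], [68, 275, 164, 125, 4461], [204, 326, 5, 5, 16], [228, 327, 28, 36, 333], [7, 358, 5, 10, 27], [2, 364, 15, 28, 136], [197, 375, 42, 25, 367], [19, 397, 16, 3, 32], [36, 397, 8, 3, 18]]
```

Bar and gate are back at their shut readings. The rack spans about x = 37–117 against the stop, and the arm is clear.

```bash
python3 -c "
from bench import arm
print(arm.hand_in())"
```

```text
the job is handed in; nothing more can be done
None
```

The rack is loaded and handed in after about 10.3 s: it stalled against the stop at about 8 N, the gate dropped shut behind it, and the arm is clear; a large image change near the notepad, which the arm never approached, is unexplained, and I had no picture views left to check the final scene by eye.

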